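Cleaned printed parts back into their foam carriers

ROBOT

A 7-joint arm with a two-finger parallel gripper is mounted at the origin on the work surface. World frame = base frame: x ahead of the robot, y to its left, z up, the work surface at z = 0. Lengths are in m, angles in rad, forces in N, time in s.
With the tool pointing down it reaches from about 0.425 to 0.875 m from the base axis. Payload 4.7 kg.
Tool frame: the origin (TCP) lies midway between the tips of the shut fingers; the grasp point (between the pads) lies ctrl.grasp_offset behind it (ctrl.grasp_offset is the distance from the TCP to the grasp point, in m); z points along the fingers, y is the line along which they close (so a half turn about z gives the same grasp; the last joint's range is limited). The gripper opens to 87 mm and grips with 3 to 60 N. Pads are 19 mm wide; open, the fingers measure 117 mm over their backs; the gripper's body (75 mm by 190 mm) begins 51 mm behind the grasp point.
Start: joints at [-1.165, 0.321, -0.07, 1.45, 0.023, 1.371, -0.057], TCP at [0.248, 0.601, 0.202] pointing down, gripper open.
Joint ranges: [-2.86, 2.86], [-0.3, 2.09], [-1.38, 1.24], [0.06, 2.45], [-1.56, 4.7], [0.09, 2.05], [-2.69, 2.69]. Speed limits (rad/s): [2.57, 2.57, 3.14, 3.14, 3.14, 3.14, 3.14].

INTERFACE

Orientations are given as a rotation vector (axis times angle).
In Python, from bench import ctrl gives the robot as it stands. The module is installed in compiled form; this text tells all that it offers.
- The arm moves only by the tool jog_arm, never from a script. Its argument "moves" is one flat list of numbers, 7 for each row, row after row: the shift along the tool's x, y, z in units of 30 cm (1.0 is 30 cm), then the turn, a rotation vector about the tool's x, y, z in units of 60 degrees (1.0 is 60 degrees), then the gripper's target within -1 to 1 (fully open at 1, half-way at 0, shut at -1). In form: [x, y, z, wx, wy, wz, fingers, x, y, z, wx, wy, wz, fingers, ...]. A call has exactly 8 rows; each row is the pose to reach, as a shift and turn from the pose commanded when the call began, along the tool's axes at that moment; what a row does not reach only later rows make up. A row lasts 1/8 s, in which the tool goes at most 62.5 mm and 10.7 degrees, less where a joint would pass 70% of its speed; a pose out of reach is approached as far as the arm can. A call with a number of a shift or a turn outside -1 to 1 is refused whole. A call with a gripper value outside its range is refused whole. The fingers move at their own pace and stop on an object; "newtons" is the grip in N (left out, the last holds). Time passes only in rows, so rows that repeat a pose let the fingers close, or fill a call up. It gives the time, the measured TCP pose, the force, the opening and the grip force at its end, in the units of the state.
- ctrl.get_state(): the state, without advancing time (a new reading comes with each control period).
- ctrl.get_image(name): name is "scene" or "side" or "wrist"; returns a dict with "pixels" (420x560x3 uint8, red, green, blue), "fx", "fy", "cx", "cy" (pixels), "xyz" and "rotation" of the camera in the world; the wrist camera has in their place "tool_from_camera" (4x4, takes a point from camera to tool coordinates, whose origin is the TCP and whose axes are the flange's). Camera axes: x right, y up, looking along -z (the intrinsics and any distortion apply to the point x, -y, -z); pixel columns grow to the right and rows downward; lengths in m; the calibration is good to about 2 mm. A picture is of the moment at which its call begins: read the wrist's pose just before it. There is no depth.
- ctrl.close_job(): hands the job in; it is judged then, once.
The state is a dict: "time": time; "joint_positions": joint angles; "qd": joint speeds; "joint_torque": joint torques, N m; "position": TCP position; "tool_rot": TCP orientation; "ft_force": force on the tool from outside, world axes, zero at the start; "torque": the same for the moment, N m; "grip_width": opening from 0.0 (shut) to 1.0 (fully open); "grip_force": force on a finger pad.
Only numpy, scipy, OpenCV 4.12 (cv2) and the standard library are available. Lean on these libraries where they do the work, as an engineer would, in place of code of your own. Each camera call takes 0.05 s, during which the arm holds its last target. There are 200 camera calls.

TASK

The four printed metal parts have been vacuumed free of powder: put each one back into the foam-lined blue carrier whose cut-out has its outline, turned to fit and sitting flat on the bottom of the cut-out. Set the parts down rather than dropping them, and leave the two little powder-sample jars standing where they are.

Things in the scene. Friction and masses are not known exactly. Their poses are not given: they have to be found in the camera images.
- impeller: aluminium pump impeller, 0.18 kg: back plate 68 mm across, seven vanes up to 15.5 mm high, a cone up to 22 mm, and a plain round shaft stub 24 mm across standing in the middle to 50 mm. Origin: centre of its underside; z up along the shaft. Can be gripped across the stub, above 23 mm.
- bracket: dark grey steel bracket, 0.26 kg: base plate 84 (x) by 50 (y) by 8 mm, with an upright round-topped lug in the middle, 16 mm thick (y), 44 mm wide (x), 56 mm high, with sloping ribs at its two narrow ends. Origin: centre of its underside; z up. Can be gripped across the lug's 16 mm. Both ways round are alike.
- manifold: copper L-shaped manifold, 0.28 kg: arms 30 mm wide, 22 mm high, 72 mm long over the outer corner; at the corner a 28 mm square port block 52 mm high, its centre at x -15, y -15 mm; grip it above 23 mm. Origin: underside, centre of the 72 mm square around the L. Outer corner towards (-x,-y); arms along +x and +y. z up.
- valve: brass T-shaped valve body, 0.30 kg, 63 (x) by 92 mm (y) over all: a 34 mm square centre block 56 mm high, its centre at x -14.5, y 0 mm, and flanged pipe stubs, 30 mm across and up to 30 mm high, to +y, -y and +x (the T's stem). Origin: underside, middle of the overall lengths; z up. Can be gripped by the block, above 32 mm.
- carrier_round: fixed blue tray 104 (x) by 124 mm (y), rim 18 mm high, with black foam to 16 mm. The foam's one cut-out is 10 mm deep; its flat bright-green floor is 6 mm above the bench. Origin: tray centre at bench level, z up. Cut-out for the impeller: round, 84 mm across, centred on the origin.
- carrier_rectangle: fixed blue tray 104 (x) by 124 mm (y), rim 18 mm high, with black foam to 16 mm. The foam's one cut-out is 10 mm deep; its flat bright-green floor is 6 mm above the bench. Origin: tray centre at bench level, z up. Cut-out for the bracket: rectangle 66 (x) by 100 mm (y), centred on the origin; the bracket's x lies along the tray's y.
- carrier_corner: fixed blue tray 104 (x) by 124 mm (y), rim 18 mm high, with black foam to 16 mm. The foam's one cut-out is 10 mm deep; its flat bright-green floor is 6 mm above the bench. Origin: tray centre at bench level, z up. Cut-out for the manifold: an L, arms 46 mm wide, in an 88 mm square centred on the origin, outer corner to (-x,-y); seated, the manifold's origin and axes match the tray's.
- carrier_tee: fixed blue tray 104 (x) by 124 mm (y), rim 18 mm high, with black foam to 16 mm. The foam's one cut-out is 10 mm deep; its flat bright-green floor is 6 mm above the bench. Origin: tray centre at bench level, z up. Cut-out for the valve: a T, 79 (x) by 108 mm (y), centred on the origin; crossbar 48 mm wide, stem 46 mm wide to +x; seated, the valve's origin and axes match the tray's.
- jar_white: small closed amber powder-sample jar with a white cap, 37 mm across, 42 mm high, standing loose among the parts; to be left alone. Origin: centre of its underside.
- jar_red: the same jar with a red cap; to be left alone. Origin: centre of its underside.
There are look-alikes about, which are no part of the job. What is shaped like the bracket but pink or red is not meant. What is shaped like the impeller but turquoise is not meant.

How it is judged:
At the end, for the whole second after the job is handed in: Each part lies released and still in the carrier of its outline: origins within 13 mm horizontally, underside within 3 mm of the cut-out floor, upright within 0.08 rad, outline (all but the impeller) turned within 0.3 rad of the cut-out; both jars within 30 mm of their start (horizontal distance between impeller and carrier_round below 0.013 m and z of impeller in the frame of carrier_round below 0.009 m and angle between each of impeller, bracket, manifold, valve's own z axis and vertical below 0.08 rad and linear speed of each of impeller, bracket, manifold, valve below 0.02 m/s and horizontal distance between bracket and carrier_rectangle below 0.013 m and z of bracket in the frame of carrier_rectangle below 0.009 m and angle between the x axis of bracket and the y axis of carrier_rectangle, either way round below 0.3 rad and horizontal distance between manifold and carrier_corner below 0.013 m and z of manifold in the frame of carrier_corner below 0.009 m and angle between the x axis of manifold and the x axis of carrier_corner, either way round below 0.3 rad and horizontal distance between valve and carrier_tee below 0.013 m and z of valve in the frame of carrier_tee below 0.009 m and angle between the x axis of valve and the x axis of carrier_tee, either way round below 0.3 rad and distance of each of jar_white, jar_red from where it was at the start of the episode below 0.03 m); the robot touches nothing.
It fails at once if a part is dropped or thrown (faster than 0.8 m/s with the fingers off it) ((linear speed of impeller above 0.8 m/s and contact force between the fingers and impeller below 0.1 N) or (linear speed of bracket above 0.8 m/s and contact force between the fingers and bracket below 0.1 N) or (linear speed of manifold above 0.8 m/s and contact force between the fingers and manifold below 0.1 N) or (linear speed of valve above 0.8 m/s and contact force between the fingers and valve below 0.1 N)).
It fails at once if a sample jar is knocked over or pushed more than 30 mm (distance of any of jar_white, jar_red from where it was at the start of the episode above 0.03 m or angle between any of jar_white, jar_red's own z axis and vertical above 0.5 rad).
It also fails if it takes over 102 s, if anything falls off the work surface, if the arm or the gripper's body presses on something with over 40 N, if the wrist force passes 120 N, or if a joint passes its speed limit or range.

## Working session

There is one attempt and no reset: what is moved stays moved. The work goes in short steps, Python scripts to look and compute and a tool call to move; the robot and the scene stay as the last step left them, time stands still between calls to the robot, and variables do not carry over. Pictures are saved under pics/ and viewed, at most 14 in all, crops included, and the job is handed in when it is done.

Besides the shell and the picture viewer there is one more tool, called after "Request:" as name(argument=value, ...), one argument or row to a line, values as JSON. jog_arm: Moves the arm, as the interface text tells. Its arguments: {"type":"object","properties":{"moves":{"type":"array"},"newtons":{"type":"number"}},"required":["moves"]}

```bash
mkdir -p pics; cat > h.py <<'E'
import numpy as np, cv2
from bench import ctrl
def save(n,fn):
    im=ctrl.get_image(n); cv2.imwrite('pics/'+fn,im['pixels'][:,:,::-1]); np.save('pics/'+fn+'.npy',im,allow_pickle=True); return im
E
python3 - <<'E'
from h import *
s=ctrl.get_state(); print(s, ctrl.grasp_offset)
for n in ('scene','side','wrist'):
    im=save(n,n+'0.png'); print(n,{k:(np.round(v,4).tolist() if not np.isscalar(v) else v) for k,v in im.items() if k!='pixels'})
E
```

```text
{'time': 0.0, 'joint_positions': array([-1.1648931 ,  0.32180014, -0.07005176,  1.45169101,  0.0225963 ,
        1.37080795, -0.05688755]), 'qd': array([-0.00024775, -0.00083332, -0.00045181,  0.00048888, -0.00040543,
       -0.00013509,  0.00015344]), 'joint_torque': array([ 3.54800859e-04, -4.91295433e+01, -4.03698161e-01, -3.12528348e+01,
       -6.39633369e-02,  4.39421798e-02,  1.74645506e-04]), 'position': array([0.24804199, 0.60015826, 0.20116811]), 'tool_rot': array([-6.11444144e-01, -3.08124111e+00,  2.98644837e-03]), 'ft_force': array([-0.09212907,  0.45818956,  0.13946508]), 'torque': array([-0.02777991,  0.04890794, -0.04164092]), 'grip_force': 0.0, 'grip_width': 1.002326640206874} 0.0187
scene {'fx': 490.9948142192843, 'fy': 490.9948142192843, 'cx': 286.7851886050728, 'cy': 212.00572337825102, 'xyz': [1.286, 0.3571, 0.8394], 'rotation': [0.5535, 0.8515, 1.8127]}
side {'fx': 450.4932942363062, 'fy': 450.4932942363062, 'cx': 282.1563599624065, 'cy': 205.98691265509058, 'xyz': [-0.1991, -0.8206, 0.6916], 'rotation': [0.984, -0.3349, -0.6114]}
wrist {'fx': 296.7599175010198, 'fy': 296.7599175010198, 'cx': 276.5756544857954, 'cy': 212.82506387398027, 'tool_from_camera': [[0.0003, 0.9606, 0.278, 0.0768], [1.0, 0.0002, -0.0015, -0.0001], [-0.0015, 0.278, -0.9606, -0.1824], [0.0, 0.0, 0.0, 1.0]]}
```

View pics/scene0.png

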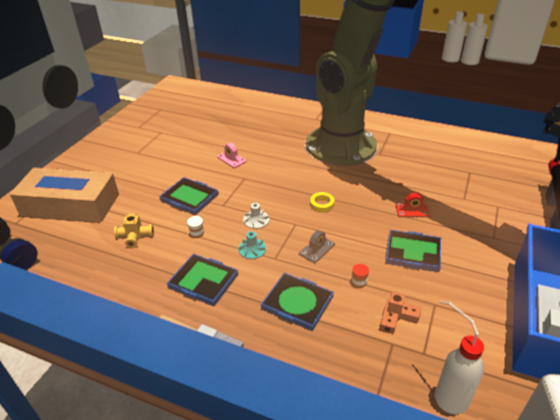

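View pics/side0.png

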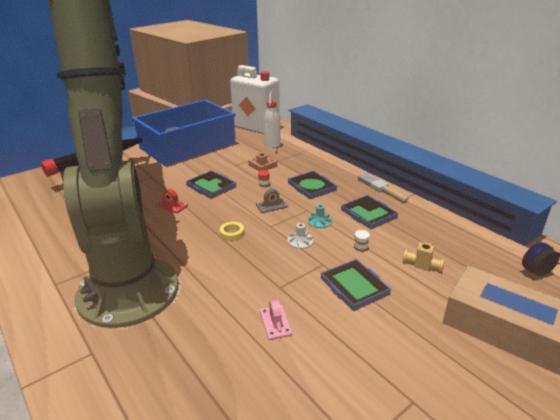

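The scene view shows these candidates:
- **Impeller:** silver one at (256,215), turquoise look-alike at (252,245).
- **Bracket:** dark grey one at (318,246), pink look-alike at (232,155), red look-alike at (413,206).
- **Manifold:** copper, at (400,312).
- **Valve:** brass, at (133,230).
- **Carriers:** rectangle (188,194), corner (203,277), round (298,300), tee (414,249).
- **Jars:** white (195,226), red (360,273).

By the description I choose the silver impeller and the dark grey bracket.

```bash
cat >> h.py <<'E'
from scipy.spatial.transform import Rotation as R
def campose(im,st=None):
    if 'tool_from_camera' in im:
        T=np.eye(4);T[:3,:3]=R.from_rotvec(st['tool_rot']).as_matrix();T[:3,3]=st['position']
        T=T@np.array(im['tool_from_camera']); return T[:3,:3],T[:3,3]
    return R.from_rotvec(im['rotation']).as_matrix(),np.array(im['xyz'])
def ray(im,uv,z,st=None):
    Rm,t=campose(im,st); uv=np.atleast_2d(np.array(uv,float))
    d=np.c_[(uv[:,0]-im['cx'])/im['fx'],-(uv[:,1]-im['cy'])/im['fy'],-np.ones(len(uv))]@Rm.T
    return t+d*((z-t[2])/d[:,2])[:,None]
def load(fn): return np.load('pics/'+fn+'.npy',allow_pickle=True).item()
E
python3 - <<'E'
from h import *
im=load('scene0.png'); print({k for k in im})
P=dict(imp=(256,222),turq=(252,252),brk=(317,254),man=(399,320),val=(134,236),rect=(188,194),corn=(203,278),rnd=(298,301),tee=(414,250),jw=(195,235),jr=(360,281),pink=(232,160),red=(413,211),base=(341,148))
for k,v in P.items(): print(k,ray(im,v,0.006)[0,:2].round(3), np.hypot(*ray(im,v,0.006)[0,:2]).round(3))
im=load('side0.png')
for k,v in dict(imp=(301,241),brk=(271,205),man=(263,163),val=(424,264),rect=(355,284),corn=(369,211),rnd=(312,184),tee=(210,184)).items(): print(k,ray(im,v,0.006)[0,:2].round(3))
E
```

```text
{'fx', 'rotation', 'cx', 'fy', 'pixels', 'xyz', 'cy'}
imp [ 0.443 -0.087] 0.451
turq [ 0.545 -0.049] 0.548
brk [0.494 0.098] 0.504
man [0.614 0.321] 0.693
val [ 0.603 -0.349] 0.697
rect [ 0.406 -0.312] 0.511
corn [ 0.662 -0.117] 0.673
rnd [0.644 0.108] 0.653
tee [0.396 0.31 ] 0.503
jw [ 0.544 -0.208] 0.582
jr [0.539 0.217] 0.581
pink [ 0.213 -0.275] 0.347
red [0.252 0.279] 0.376
base [0.031 0.011] 0.033
imp [ 0.421 -0.105]
brk [0.469 0.086]
man [0.616 0.326]
val [ 0.591 -0.362]
rect [ 0.41  -0.308]
corn [ 0.667 -0.116]
rnd [0.647 0.107]
tee [0.395 0.31 ]
```

View pics/wrist0.png

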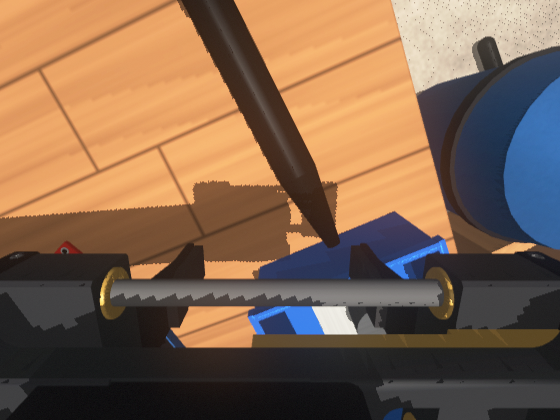

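The wrist view shows only bench edge and bin (fingers at rows 245+), so I'll move over the parts and look down. Rays from the two fixed cameras agree within 1 cm for the trays.

```bash
cat >> h.py <<'E'
def rel(ref,tgts,lim=True):
    """ref, tgts: (x,y,z,a_deg) a = world angle of tool x, tool down. prints row numbers"""
    a=np.radians(ref[3]); X=np.array([np.cos(a),np.sin(a),0]);Y=np.array([np.sin(a),-np.cos(a),0]);Z=np.array([0,0,-1.])
    for t in tgts:
        d=np.array(t[:3])-np.array(ref[:3]); da=(t[3]-ref[3]+180)%360-180
        print([float(round(v,3)) for v in (d@X/.3,d@Y/.3,d@Z/.3)],'wz',round(-da/60,3))
def cur():
    s=ctrl.get_state(); M=R.from_rotvec(s['tool_rot']).as_matrix()
    c=(*s['position'],np.degrees(np.arctan2(M[1,0],M[0,0])))
    print('cur',np.round(c,4),'tilt',np.round(M[:2,2],4),'t',round(s['time'],2),'w',round(s['grip_width'],3),'gf',round(s['grip_force'],2),'F',np.round(s['ft_force'],1)); return c
E
python3 -c "
from h import *
c=cur(); rel(c,[(.248,.6,.32,157.5),(.5,.42,.34,170)]); rel((.5,.42,.34,170),[(.66,.22,.34,180)])"
```

```text
cur [  0.2481   0.6003   0.2014 157.5495] tilt [-0.0005 -0.0014] t 0.15 w 0.999 gf 0.0 F [-0.2  0.2 -0.1]
[-0.0, -0.001, -0.395] wz 0.001
[-1.006, -0.235, -0.462] wz -0.208
[-0.641, -0.564, 0.0] wz -0.167
```

Request:
jog_arm(
  moves=[0, 0, -0.2, 0, 0, 0, 1, 0, 0, -0.4, 0, 0, 0, 1, -0.2, -0.05, -0.46, 0, 0, -0.1, 1, -0.4, -0.1, -0.46, 0, 0, -0.2, 1, -0.6, -0.15, -0.46, 0, 0, -0.2, 1, -0.8, -0.2, -0.46, 0, 0, -0.2, 1, -1, -0.235, -0.46, 0, 0, -0.2, 1, -1, -0.235, -0.46, 0, 0, -0.2, 1],
)

```text
time: 1.15
position: [0.5042, 0.415, 0.3393]
tool_rot: [0.303, 3.125, -0.006]
ft_force: [-0.5, -0.2, -0.1]
grip_width: 1.002
grip_force: 0.0
```

Request:
jog_arm(
  moves=[-0.15, -0.12, 0, 0, 0, -0.1, 1, -0.3, -0.24, 0, 0, 0, -0.17, 1, -0.45, -0.4, 0, 0, 0, -0.17, 1, -0.64, -0.564, 0, 0, 0, -0.17, 1, -0.64, -0.564, 0, 0, 0, -0.17, 1, -0.64, -0.564, 0, 0, 0, -0.17, 1, -0.64, -0.564, 0, 0, 0, -0.17, 1, -0.64, -0.564, 0, 0, 0, -0.17, 1],
)

```text
time: 2.15
position: [0.6555, 0.2226, 0.3405]
tool_rot: [-0.001, -3.141, -0.002]
ft_force: [-0.3, 0.4, -0.4]
grip_width: 0.998
grip_force: 0.0
```

```bash
python3 -c "
from h import *
c=cur(); s=ctrl.get_state(); im=save('wrist','w1.png'); np.save('pics/w1s.npy',s,allow_pickle=True)
rel(c,[(.66,-.2,.34,180)])"
```

```text
cur [  0.6555   0.2226   0.3405 179.9761] tilt [-0.0002  0.0013] t 2.15 w 0.998 gf 0.0 F [-0.3  0.4 -0.4]
[-0.016, -1.409, 0.002] wz -0.0
```

View pics/w1.png

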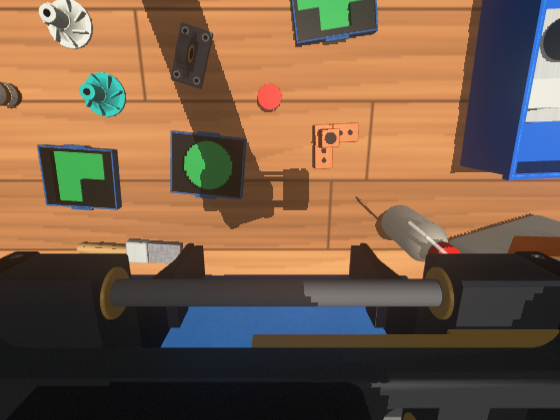

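The wrist view from 0.34 m shows the impeller at (70,22), turquoise one (102,95), bracket (190,53), red jar (269,97), manifold (335,140, outer corner up-left), round carrier (208,165), corner carrier (80,178) and tee (335,15). Next I take a lower view with the camera above the manifold.

Request:
jog_arm(
  moves=[-0.05, 0.16, 0.2, 0, 0, 0, 1, -0.1, 0.32, 0.4, 0, 0, 0, 1, -0.1, 0.32, 0.4, 0, 0, 0, 1, -0.1, 0.32, 0.4, 0, 0, 0, 1, -0.1, 0.32, 0.4, 0, 0, 0, 1, -0.1, 0.32, 0.4, 0, 0, 0, 1, -0.1, 0.32, 0.4, 0, 0, 0, 1, -0.1, 0.32, 0.4, 0, 0, 0, 1],
)

```text
time: 3.2
position: [0.6874, 0.3152, 0.2213]
tool_rot: [0.008, 3.14, 0.001]
ft_force: [-0.4, -0.5, 0.1]
grip_width: 1.003
grip_force: 0.0
```

```bash
cat >> h.py <<'E'
def shot(fn):
    s=ctrl.get_state(); im=save('wrist',fn); np.save('pics/'+fn+'.s.npy',s,allow_pickle=True); return im,s
def shotload(fn): return load(fn),np.load('pics/'+fn+'.s.npy',allow_pickle=True).item()
def blobs(im,lo,hi,amin=150):
    hsv=cv2.cvtColor(im['pixels'],cv2.COLOR_RGB2HSV); m=cv2.inRange(hsv,np.array(lo),np.array(hi)); m[235:]=0
    m=cv2.morphologyEx(m,cv2.MORPH_CLOSE,np.ones((3,3)))
    c,_=cv2.findContours(m,cv2.RETR_EXTERNAL,cv2.CHAIN_APPROX_NONE); return [k[:,0,:] for k in c if cv2.contourArea(k)>amin]
GREEN=((45,100,60),(75,255,255))
def rect(P):
    (x,y),(w,h),a=cv2.minAreaRect(P[:,:2].astype(np.float32)*1000); return np.round((x,y,w,h,a),1)
E
python3 - <<'E'
from h import *
c=cur(); im,s=shot('w2.png')
for b in blobs(im,*GREEN): print('green',b.mean(0).round(),rect(ray(im,b,.006,s)),rect(ray(im,b,.016,s)))
px=im['pixels']; hsv=cv2.cvtColor(px,cv2.COLOR_RGB2HSV)
u=(np.array([.614,.321])); 
cv2.imwrite('pics/c2.png',cv2.resize(px[60:220,180:400,::-1],(770,560),interpolation=cv2.INTER_CUBIC))
E
```

```text
cur [  0.6874   0.3152   0.2213 179.7131] tilt [0.0012 0.0005] t 3.2 w 1.003 gf 0.0 F [-0.4 -0.5  0.1]
green [114. 152.] [642.5 102.9  80.1  85.1  83.5] [641.7 108.2  78.   82.9  83.5]
```

View pics/c2.png

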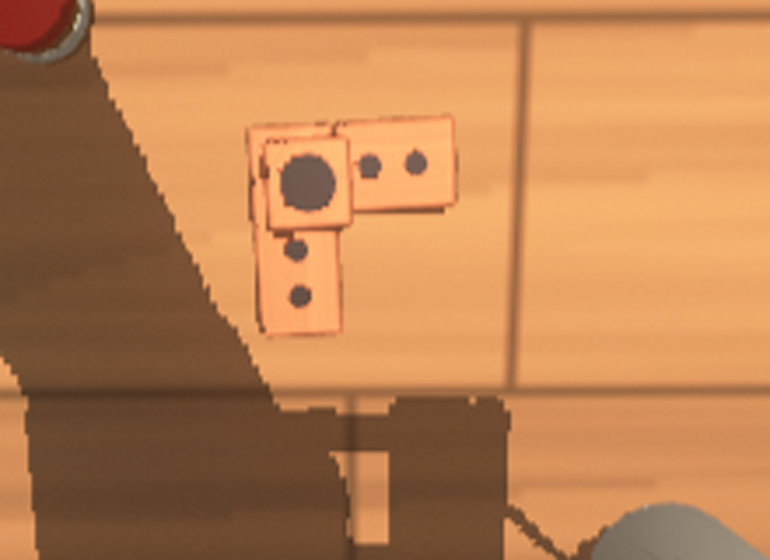

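The crop shows the copper L cleanly: port-block top centred at crop (308,183) → pixel (268,112), outer corner up-left (251,96 px), arms to the right and down.

```bash
cat >> h.py <<'E'
def crop2px(p,x0,y0,s): return np.array(p,float)/s+[x0,y0]-.5+.5/s
E
python3 - <<'E'
from h import *
im,s=shotload('w2.png')
f=lambda p,z: ray(im,crop2px(p,180,60,3.5),z,s)[:,:2]
print(f([(264,140),(347,137),(352,225),(270,230)],.052).round(4), f([(308,183)],.052).round(4))
C=f([(250,126),(453,116),(263,334)],.022); print(C.round(4),np.linalg.norm(C[1]-C[0]),np.linalg.norm(C[2]-C[0]))
print('y dir',np.degrees(np.arctan2(*(C[1]-C[0])[::-1])),'xdir',np.degrees(np.arctan2(*(C[2]-C[0])[::-1])), 'origin',(C[1]+C[2])/2)
# trays corner/round from w1
im,s=shotload('w1.png')
print('cam',campose(im,s)[1])
for b in blobs(im,*GREEN): print('green',b.mean(0).round(),rect(ray(im,b,.006,s)),rect(ray(im,b,.016,s)))
for b in blobs(im,*GREEN): 
  if abs(b.mean(0)[0]-80)<20:
    a=cv2.approxPolyDP(b.astype(np.int32),4,True)[:,0]; print(a.tolist()); print(ray(im,a,.006,s)[:,:2].round(3).tolist())
E
```

```text
[[0.5818 0.2925]
 [0.581  0.3189]
 [0.6078 0.3204]
 [0.6092 0.2938]] [[0.5948 0.3063]]
[[0.5748 0.2859]
 [0.5719 0.3555]
 [0.6452 0.2886]] 0.06964656023252536 0.07041419861165348
y dir 92.37236229180856 xdir 2.1833531750994126 origin [0.60856863 0.32201592]Traceback (most recent call last):
  File "<stdin>", line 8, in <module>
  File "h.py", line 28, in shotload
    def shotload(fn): return load(fn),np.load('pics/'+fn+'.s.npy',allow_pickle=True).item()
                                      ~~~~~~~^^^^^^^^^^^^^^^^^^^^^^^^^^^^^^^^^^^^^^^
    fid = stack.enter_context(open(os.fspath(file), "rb"))
                              ~~~~^^^^^^^^^^^^^^^^^^^^^^^
FileNotFoundError: [Errno 2] No such file or directory: 'pics/w1.png.s.npy'
```

```bash
cp pics/w1s.npy pics/w1.png.s.npy; python3 - <<'E'
from h import *
im,s=shotload('w1.png')
print('cam',campose(im,s)[1])
for b in blobs(im,*GREEN): 
    print('green',b.mean(0).round(),rect(ray(im,b,.006,s)),rect(ray(im,b,.016,s)))
    a=cv2.approxPolyDP(b.astype(np.int32),4,True)[:,0]; print(a.tolist()); print(ray(im,a,.006,s)[:,:2].round(3).tolist())
c=cur(); bx=.595,.306
rel(c,[(*bx,.12,182.3),(*bx,.026,182.3)])
E
```

```text
cam [0.57872952 0.22242644 0.52293618]
green [ 77. 173.] [ 663.6 -119.    83.5   88.7   86.3] [ 661.9 -112.4   81.9   87.    86.3]
[[53, 151], [61, 200], [82, 201], [80, 180], [104, 179], [102, 154]]
[[0.618, -0.158], [0.704, -0.161], [0.706, -0.124], [0.668, -0.121], [0.667, -0.079], [0.623, -0.075]]
green [207. 165.] [642.9 104.1  81.6  83.   87.5] [641.6 106.4  80.1  81.4  87.5]
[[202, 141], [187, 150], [184, 170], [198, 187], [211, 189], [228, 179], [231, 161], [220, 145]]
[[0.602, 0.098], [0.617, 0.071], [0.651, 0.063], [0.681, 0.085], [0.684, 0.108], [0.667, 0.139], [0.635, 0.145], [0.608, 0.128]]
green [328.  10.] [4.150e+02 3.012e+02 3.850e+01 9.320e+01 1.000e-01] [4.182e+02 2.997e+02 3.770e+01 9.140e+01 1.000e-01]
[[297, 3], [299, 10], [318, 7], [321, 29], [348, 25], [348, 4], [359, 0]]
[[0.4, 0.255], [0.409, 0.258], [0.405, 0.287], [0.434, 0.292], [0.429, 0.333], [0.401, 0.332], [0.396, 0.348]]
cur [  0.6873   0.3154   0.2209 179.7274] tilt [0.0008 0.0004] t 3.25 w 0.997 gf 0.0 F [0.3 0.2 0.5]
[0.308, -0.033, 0.336] wz -0.043
[0.308, -0.033, 0.65] wz -0.043
```

Manifold: origin (0.609,0.322), yaw 2.3°, arm lengths measured 70 mm and block 26.5 mm, so it checks out. Corner carrier (0.663,-0.116), yaw -3.6°; round carrier (0.643,0.105). Grasping the manifold's port block.

Request:
jog_arm(
  moves=[0.15, -0.02, 0.2, 0, 0, -0.04, 1, 0.308, -0.033, 0.33, 0, 0, -0.04, 1, 0.308, -0.033, 0.42, 0, 0, -0.04, 1, 0.308, -0.033, 0.52, 0, 0, -0.04, 1, 0.308, -0.033, 0.6, 0, 0, -0.04, 1, 0.308, -0.033, 0.645, 0, 0, -0.04, 1, 0.308, -0.033, 0.65, 0, 0, -0.04, 1, 0.308, -0.033, 0.65, 0, 0, -0.04, 1],
)

```text
time: 4.25
position: [0.5955, 0.3065, 0.0263]
tool_rot: [-0.059, 3.14, 0.001]
ft_force: [0.5, -0.6, 1.0]
grip_width: 1.0
grip_force: 0.0
```

Request:
jog_arm(
  moves=[0, 0, 0, 0, 0, 0, -0.4, 0, 0, 0, 0, 0, 0, -0.8, 0, 0, 0, 0, 0, 0, -0.8, 0, 0, 0, 0, 0, 0, -0.8, 0, 0, 0, 0, 0, 0, -0.8, 0, 0, 0, 0, 0, 0, -0.8, 0, 0, 0, 0, 0, 0, -0.8, 0, 0, 0, 0, 0, 0, -0.8],
  newtons=30,
)

```text
time: 5.25
position: [0.5947, 0.3061, 0.0253]
tool_rot: [0.059, -3.141, 0.0]
ft_force: [-1.0, -0.4, 0.5]
grip_width: 0.31
grip_force: 30.0
```

```bash
python3 - <<'E'
from h import *
c=cur(); a=c[3]
# block centre of seated manifold: tray + R(yaw)(-15,-15)
y=np.radians(-3.6); bx=np.array([.663,-.116])+np.array([[np.cos(y),-np.sin(y)],[np.sin(y),np.cos(y)]])@[-.015,-.015]
print(bx); A=a-2.3-3.6
hi=(c[0],c[1],.15,a); rel(c,[hi]); rel(hi,[(.65,.12,.17,A)]); mid=(.65,.12,.17,A)
rel(mid,[(*bx,.15,A),(*bx,.034,A)])
E
```

```text
cur [ 5.947000e-01  3.061000e-01  2.530000e-02 -1.778483e+02] tilt [-0.     -0.0002] t 5.25 w 0.31 gf 29.99 F [-1.  -0.4  0.5]
[ 0.64708774 -0.13002854]
[0.0, 0.0, -0.416] wz -0.0
[-0.161, -0.627, -0.067] wz 0.098
[-0.045, -0.832, 0.067] wz -0.0
[-0.045, -0.832, 0.453] wz -0.0
```

Request:
jog_arm(
  moves=[0, 0, -0.15, 0, 0, 0, -0.8, 0, 0, -0.32, 0, 0, 0, -0.8, -0.02, -0.1, -0.42, 0, 0, 0.02, -0.8, -0.06, -0.25, -0.48, 0, 0, 0.05, -0.8, -0.11, -0.43, -0.48, 0, 0, 0.1, -0.8, -0.16, -0.6, -0.48, 0, 0, 0.1, -0.8, -0.161, -0.627, -0.483, 0, 0, 0.1, -0.8, -0.161, -0.627, -0.483, 0, 0, 0.1, -0.8],
)

```text
time: 6.25
position: [0.6497, 0.1193, 0.1695]
tool_rot: [-0.108, -3.139, -0.0]
ft_force: [0.7, 1.3, -2.8]
grip_width: 0.315
grip_force: 30.0
```

Request:
jog_arm(
  moves=[-0.01, -0.15, 0, 0, 0, 0, -0.8, -0.02, -0.33, 0, 0, 0, 0, -0.8, -0.03, -0.51, 0, 0, 0, 0, -0.8, -0.04, -0.69, 0.03, 0, 0, 0, -0.8, -0.045, -0.82, 0.07, 0, 0, 0, -0.8, -0.045, -0.832, 0.2, 0, 0, 0, -0.8, -0.045, -0.832, 0.33, 0, 0, 0, -0.8, -0.045, -0.832, 0.36, 0, 0, 0, -0.8],
)

```text
time: 7.25
position: [0.6446, -0.1264, 0.0585]
tool_rot: [-0.1, -3.134, -0.004]
ft_force: [-0.4, 0.8, -2.4]
grip_width: 0.32
grip_force: 30.0
```

```bash
python3 - <<'E'
from h import *
c=cur(); A=c[3]; im=save('side','s1.png')
cv2.imwrite('pics/s1c.png',cv2.resize(im['pixels'][120:270,250:500,::-1],(750,450)))
rel(c,[(.6471,-.1300,.032,A)])
E
```

```text
cur [ 6.446000e-01 -1.264000e-01  5.850000e-02  1.763415e+02] tilt [-0.0064  0.0025] t 7.25 w 0.32 gf 29.99 F [-0.4  0.8 -2.4]
[-0.009, -0.012, 0.088] wz -0.0
```

View pics/s1c.png

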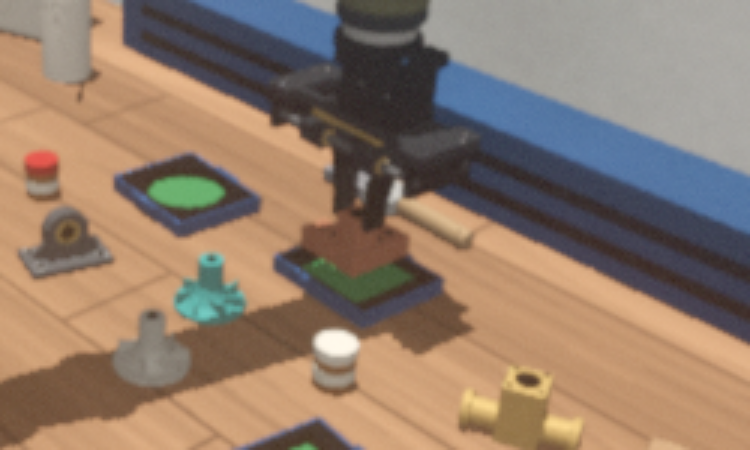

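The side crop shows the manifold held level over the corner carrier at (355,270). Lowering straight down, releasing and lifting.

Request:
jog_arm(
  moves=[0, 0, 0.02, 0, 0, 0, -0.8, 0, 0, 0.05, 0, 0, 0, -0.8, 0, 0, 0.08, 0, 0, 0, -0.8, 0, 0, 0.098, 0, 0, 0, -0.8, 0, 0, 0.1, 0, 0, 0, -0.8, 0, 0, 0.1, 0, 0, 0, -0.8, 0, 0, 0.1, 0, 0, 0, 0, 0, 0, 0.1, 0, 0, 0, 0],
)

```text
time: 8.3
position: [0.6475, -0.13, 0.0331]
tool_rot: [0.106, 3.138, -0.0]
ft_force: [0.3, -0.6, 0.7]
grip_width: 0.45
grip_force: 0.0
```

Request:
jog_arm(
  moves=[0, 0, 0, 0, 0, 0, 0.5, 0, 0, 0, 0, 0, 0, 1, 0, 0, -0.1, 0, 0, 0, 1, 0, 0, -0.25, 0, 0, 0, 1, -0.03, 0, -0.45, 0, 0, 0, 1, -0.1, 0, -0.6, 0, 0, 0, 1, -0.2, 0, -0.65, 0, 0, 0, 1, -0.2, 0, -0.65, 0, 0, 0, 1],
)

```text
time: 9.3
position: [0.7085, -0.1337, 0.2282]
tool_rot: [0.104, 3.137, -0.001]
ft_force: [-0.2, 0.7, -0.7]
grip_width: 0.996
grip_force: 0.0
```

```bash
python3 - <<'E'
from h import *
c=cur(); im,s=shot('w3.png')
for b in blobs(im,(8,120,60),(25,255,255),40): print(b.mean(0).round(),cv2.contourArea(b))
rel((.707,-.1336,.227,176.4),[(.66,-.32,.24,180)])
E
```

```text
cur [ 7.085000e-01 -1.337000e-01  2.282000e-01  1.762062e+02] tilt [ 0.0028 -0.0005] t 9.3 w 0.996 gf 0.0 F [-0.2  0.7 -0.7]
[293. 112.] 129529.5
[0.117, -0.63, -0.043] wz -0.06
```

View pics/w3.png

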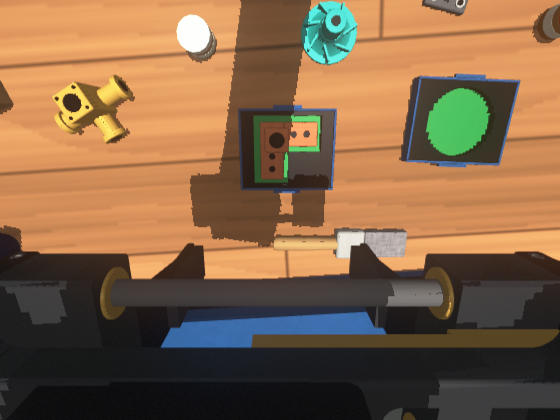

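Manifold sits in the L cut-out at (285,148) with green margins around it. The valve is at about (92,103). Moving the camera over it.

Request:
jog_arm(
  moves=[0.03, -0.16, 0, 0, 0, -0.06, 1, 0.06, -0.32, 0, 0, 0, -0.06, 1, 0.08, -0.5, 0, 0, 0, -0.06, 1, 0.1, -0.68, 0, 0, 0, -0.06, 1, 0.1, -0.73, 0, 0, 0, -0.06, 1, 0.1, -0.73, 0, 0, 0, -0.06, 1, 0.1, -0.73, 0, 0, 0, -0.06, 1, 0.1, -0.73, 0, 0, 0, -0.06, 1],
)

```text
time: 10.35
position: [0.663, -0.3477, 0.2272]
tool_rot: [0.002, 3.141, 0.002]
ft_force: [-0.0, 0.4, 0.2]
grip_width: 0.998
grip_force: 0.0
```

```bash
python3 - <<'E'
from h import *
c=cur(); im,s=shot('w4.png'); px=im['pixels']
print(campose(im,s)[1])
cv2.imwrite('pics/c4.png',cv2.resize(px[60:210,180:390,::-1],(735,525),interpolation=cv2.INTER_CUBIC))
for b in blobs(im,*GREEN): print('green',b.mean(0).round(),rect(ray(im,b,.006,s)),rect(ray(im,b,.016,s)))
E
```

```text
cur [  0.663   -0.3477   0.2272 179.9422] tilt [0.0005 0.0014] t 10.35 w 0.998 gf 0.0 F [-0.   0.4  0.2]
[ 0.58612042 -0.34785101  0.40954034]
green [434. 176.] [ 663.4 -114.5   83.1   89.    86.1] [ 661.4 -120.3   81.    86.8   86.1]
```

View pics/c4.png

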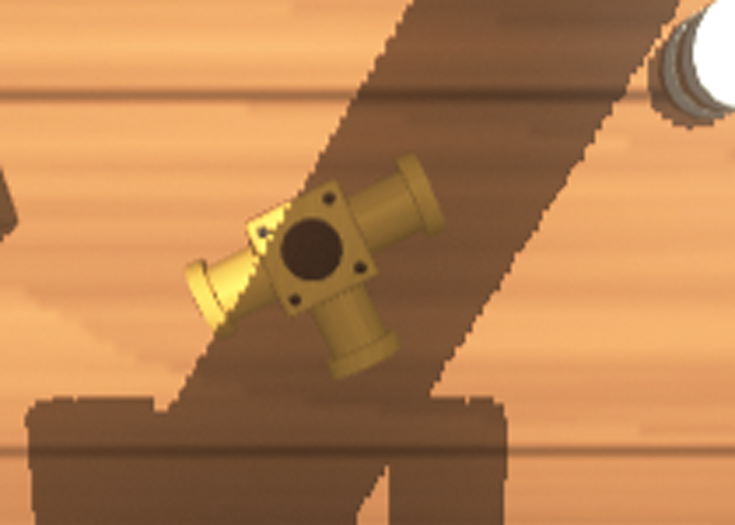

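The crop shows the valve: block-top holes at (263,232), (329,198), (360,268), (295,299), centre (312,249), with the stem pointing down-right, so yaw is about 25°.

```bash
python3 - <<'E'
from h import *
im,s=shotload('w4.png')
f=lambda p,z: ray(im,crop2px(p,180,60,3.5),z,s)[:,:2]
C=f([(247,224),(336,180),(377,268),(296,316)],.056); H=f([(263,232),(329,198),(360,268),(295,299)],.056)
print(C.mean(0),H.mean(0),[np.linalg.norm(C[i]-C[i-1]).round(4) for i in range(4)])
ang=lambda v: np.degrees(np.arctan2(v[1],v[0]))
print(ang(C[1]-C[0])-90,ang(C[2]-C[3])-90,ang(C[3]-C[0]),ang(C[2]-C[1]), ang(H[1]-H[0])-90,ang(H[2]-H[3])-90,ang(H[3]-H[0]),ang(H[2]-H[1]))
E=f([(186,268),(217,330),(411,154),(443,225)],.02); print('ends',E.round(3).tolist(),np.linalg.norm(E[:2].mean(0)-E[2:].mean(0)))
b=C.mean(0); ref=(.6635,-.3475,.227,180)
rel(ref,[(*b,.16,115.5),(*b,.035,115.5)])
rel((*b,.16,120),[(*b,.16,115.5),(*b,.035,115.5)])
E
```

```text
[ 0.59030824 -0.35509033] [ 0.5909275  -0.35583666] [np.float64(0.0333), np.float64(0.032), np.float64(0.0306), np.float64(0.031)]
25.0439040652942 29.953662997109618 27.93553684196253 26.115212619714896 26.0416599070615 24.805298101206546 25.462968410103493 24.790234299594122
ends [[0.598, -0.402], [0.62, -0.392], [0.559, -0.321], [0.583, -0.309]] 0.09011936597636727
[0.244, -0.025, 0.223] wz 1.075
[0.244, -0.025, 0.64] wz 1.075
[0.0, 0.0, 0.0] wz 0.075
[0.0, 0.0, 0.417] wz 0.075
```

Request:
jog_arm(
  moves=[0.08, -0.01, 0.05, 0, 0, 0.17, 1, 0.16, -0.02, 0.1, 0, 0, 0.34, 1, 0.243, -0.027, 0.16, 0, 0, 0.51, 1, 0.243, -0.027, 0.22, 0, 0, 0.68, 1, 0.243, -0.027, 0.22, 0, 0, 0.85, 1, 0.243, -0.027, 0.22, 0, 0, 1, 1, 0.243, -0.027, 0.22, 0, 0, 1, 1, 0.243, -0.027, 0.22, 0, 0, 1, 1],
)

```text
time: 11.4
position: [0.5894, -0.3576, 0.1613]
tool_rot: [1.572, 2.72, 0.001]
ft_force: [0.5, -1.0, 0.2]
grip_width: 1.0
grip_force: 0.0
```

Request:
jog_arm(
  moves=[0, 0, 0.08, 0, 0, 0.067, 1, 0, 0, 0.18, 0, 0, 0.067, 1, 0, 0, 0.28, 0, 0, 0.067, 1, 0, 0, 0.38, 0, 0, 0.067, 1, 0, 0, 0.415, 0, 0, 0.067, 1, 0, 0, 0.417, 0, 0, 0.067, 1, 0, 0, 0.417, 0, 0, 0.067, 1, 0, 0, 0.417, 0, 0, 0.067, 0],
)

```text
time: 12.4
position: [0.5899, -0.3587, 0.0375]
tool_rot: [1.67, 2.659, 0.001]
ft_force: [-0.3, -0.4, 0.7]
grip_width: 0.947
grip_force: 0.0
```

Request:
jog_arm(
  moves=[0, 0, 0, 0, 0, 0, -0.8, 0, 0, 0, 0, 0, 0, -0.8, 0, 0, 0, 0, 0, 0, -0.8, 0, 0, 0, 0, 0, 0, -0.8, 0, 0, 0, 0, 0, 0, -0.8, 0, 0, -0.05, 0, 0, 0, -0.8, 0, 0, -0.2, 0, 0, 0, -0.8, 0, 0, -0.4, 0, 0, 0, -0.8],
  newtons=35,
)

```text
time: 13.4
position: [0.588, -0.3577, 0.1568]
tool_rot: [-1.67, -2.658, 0.001]
ft_force: [1.1, -0.6, -0.3]
grip_width: 0.126
grip_force: 0.0
```

```bash
python3 - <<'E'
from h import *
c=cur()
c=(.5906,-.3555,.155,116)
m=(.64,-.05,.2,106); rel(c,[m]); m2=(.56,.28,.2,90); rel(m,[m2])
E
```

```text
cur [  0.588   -0.3577   0.1568 115.7162] tilt [-0.0025  0.0009] t 13.4 w 0.126 gf 0.0 F [ 1.1 -0.6 -0.3]
[0.843, 0.594, -0.15] wz 0.167
[1.131, 0.047, 0.0] wz 0.267
```

The grip was lost (width 0.126, no force). Looking again.

Request:
jog_arm(
  moves=[0, 0, 0, 0, 0, 0, 1, 0, 0, -0.1, 0, 0, 0, 1, -0.12, 0, -0.2, 0, 0, 0, 1, -0.256, 0, -0.24, 0, 0, 0, 1, -0.256, 0, -0.24, 0, 0, 0, 1, -0.256, 0, -0.24, 0, 0, 0, 1, -0.256, 0, -0.24, 0, 0, 0, 1, -0.256, 0, -0.24, 0, 0, 0, 1],
)

```text
time: 14.4
position: [0.6225, -0.4261, 0.2281]
tool_rot: [-1.669, -2.661, -0.002]
ft_force: [0.5, -0.3, 0.0]
grip_width: 0.94
grip_force: 0.0
```

```bash
python3 - <<'E'
from h import *
c=cur(); im,s=shot('w5.png'); px=im['pixels']
print(campose(im,s)[1])
cv2.imwrite('pics/c5.png',cv2.resize(px[60:210,180:390,::-1],(735,525),interpolation=cv2.INTER_CUBIC))
E
```

```text
cur [  0.6225  -0.4261   0.2281 115.7968] tilt [0.0003 0.001 ] t 14.4 w 0.94 gf 0.0 F [ 0.5 -0.3  0. ]
[ 0.58878373 -0.35747342  0.41060657]
```

View pics/c5.png

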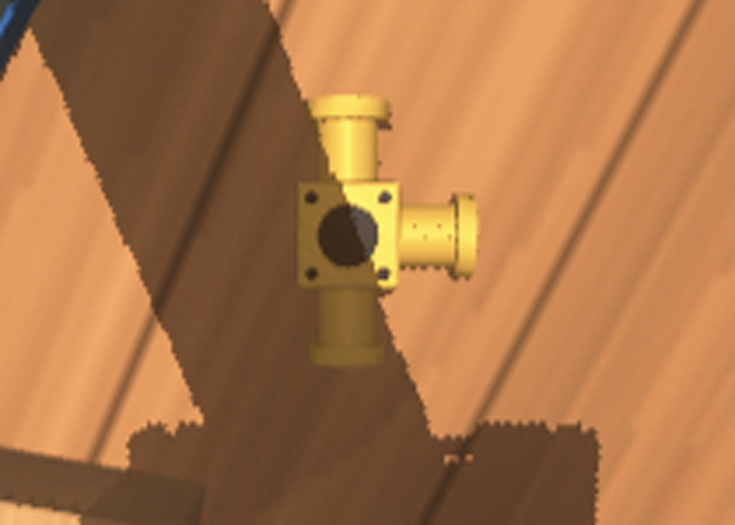

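The valve still stands, now square with the tool, block centre at crop (348,236). I lifted before the fingers had closed. Re-measuring and repeating with a longer close.

```bash
python3 - <<'E'
from h import *
im,s=shotload('w5.png')
f=lambda p,z: ray(im,crop2px(p,180,60,3.5),z,s)[:,:2]
C=f([(298,183),(399,182),(399,287),(298,287)],.056); print(C.mean(0),[np.linalg.norm(C[i]-C[i-1]).round(4) for i in range(4)])
E=f([(348,97),(348,364)],.02);print(E.mean(0),np.linalg.norm(E[0]-E[1]))
b=C.mean(0); c=cur()
rel(c,[(*b,.035,c[3])])
E
```

```text
[ 0.5917051  -0.35537013] [np.float64(0.0328), np.float64(0.0327), np.float64(0.0331), np.float64(0.0336)]
[ 0.59177859 -0.35511117] 0.09252087218828953
cur [  0.6225  -0.4263   0.2282 115.792 ] tilt [0.0003 0.0007] t 14.45 w 0.957 gf 0.0 F [-0.1  0.1 -0.2]
[0.258, 0.01, 0.644] wz -0.0
```

Request:
jog_arm(
  moves=[0.13, 0.01, 0.1, 0, 0, 0, 1, 0.258, 0.01, 0.25, 0, 0, 0, 1, 0.258, 0.01, 0.38, 0, 0, 0, 1, 0.258, 0.01, 0.5, 0, 0, 0, 1, 0.258, 0.01, 0.6, 0, 0, 0, 1, 0.258, 0.01, 0.644, 0, 0, 0, 1, 0.258, 0.01, 0.644, 0, 0, 0, 1, 0.258, 0.01, 0.644, 0, 0, 0, -0.5],
)

```text
time: 15.45
position: [0.5924, -0.357, 0.0365]
tool_rot: [1.67, 2.658, 0.0]
ft_force: [0.0, -0.4, 0.6]
grip_width: 0.95
grip_force: 0.0
```

Request:
jog_arm(
  moves=[0, 0, 0, 0, 0, 0, -0.8, 0, 0, 0, 0, 0, 0, -0.8, 0, 0, 0, 0, 0, 0, -0.8, 0, 0, 0, 0, 0, 0, -0.8, 0, 0, 0, 0, 0, 0, -0.8, 0, 0, 0, 0, 0, 0, -0.8, 0, 0, 0, 0, 0, 0, -0.8, 0, 0, 0, 0, 0, 0, -0.8],
  newtons=40,
)

```text
time: 16.45
position: [0.5929, -0.3568, 0.0368]
tool_rot: [1.669, 2.658, 0.001]
ft_force: [2.2, 1.8, 9.8]
grip_width: 0.257
grip_force: 5.8
```

```bash
python3 - <<'E'
from h import *
c=cur(); im=save('side','s2.png')
a=cv2.resize(im['pixels'][180:300,360:480,::-1],(400,400),interpolation=cv2.INTER_CUBIC)
im=save('scene','t2.png')
b=cv2.resize(im['pixels'][170:290,80:200,::-1],(400,400),interpolation=cv2.INTER_CUBIC)
cv2.imwrite('pics/c6.png',np.hstack([a,b]))
E
```

```text
cur [ 5.929000e-01 -3.568000e-01  3.680000e-02  1.157434e+02] tilt [ 0.003  -0.0008] t 16.45 w 0.257 gf 5.8 F [2.2 1.8 9.8]
```

View pics/c6.png

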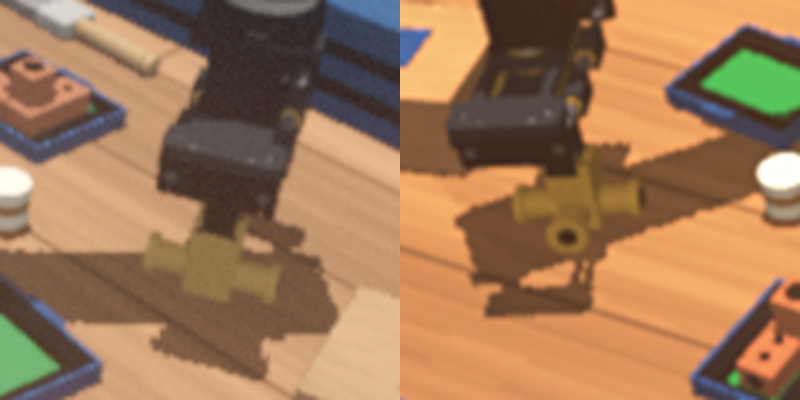

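Request:
jog_arm(
  moves=[0, 0, 0, 0, 0, 0, -0.8, 0, 0, 0, 0, 0, 0, -0.8, 0, 0, 0, 0, 0, 0, -0.8, 0, 0, 0, 0, 0, 0, -0.8, 0, 0, 0, 0, 0, 0, -0.8, 0, 0, 0, 0, 0, 0, -0.8, 0, 0, 0, 0, 0, 0, -0.8, 0, 0, 0, 0, 0, 0, -0.8],
)

```text
time: 17.55
position: [0.5952, -0.356, 0.0386]
tool_rot: [1.666, 2.656, 0.005]
ft_force: [2.6, 2.6, 11.7]
grip_width: 0.106
grip_force: 16.9
```

The fingers slid over the block's top edge: pad centre was at 0.0555 m against the block top at 0.056 m. I'll open, lift and look again, then grip lower.

Request:
jog_arm(
  moves=[0, 0, 0, 0, 0, 0, 0.2, 0, 0, 0, 0, 0, 0, 0.6, 0, 0, 0, 0, 0, 0, 1, 0, 0, 0, 0, 0, 0, 1, 0, 0, 0, 0, 0, 0, 1, 0, 0, -0.05, 0, 0, 0, 1, 0, 0, -0.2, 0, 0, 0, 1, 0, 0, -0.4, 0, 0, 0, 1],
)

```text
time: 18.55
position: [0.5903, -0.3555, 0.1545]
tool_rot: [-1.669, -2.657, 0.001]
ft_force: [0.8, 0.2, -0.3]
grip_width: 0.93
grip_force: 0.0
```

Request:
jog_arm(
  moves=[-0.1, 0, -0.1, 0, 0, 0, 1, -0.2, 0, -0.2, 0, 0, 0, 1, -0.256, 0, -0.24, 0, 0, 0, 1, -0.256, 0, -0.24, 0, 0, 0, 1, -0.256, 0, -0.24, 0, 0, 0, 1, -0.256, 0, -0.24, 0, 0, 0, 1, -0.256, 0, -0.24, 0, 0, 0, 1, -0.256, 0, -0.24, 0, 0, 0, 1],
)

```text
time: 19.55
position: [0.6248, -0.425, 0.2268]
tool_rot: [-1.67, -2.66, -0.001]
ft_force: [-0.4, 0.1, -0.2]
grip_width: 0.998
grip_force: 0.0
```

```bash
python3 - <<'E'
from h import *
c=cur(); im,s=shot('w7.png'); px=im['pixels']
cv2.imwrite('pics/c7.png',cv2.resize(px[60:210,180:390,::-1],(735,525),interpolation=cv2.INTER_CUBIC))
E
```

```text
cur [  0.6248  -0.425    0.2268 115.7569] tilt [-0.      0.0004] t 19.55 w 0.998 gf 0.0 F [-0.4  0.1 -0.2]
```

View pics/c7.png

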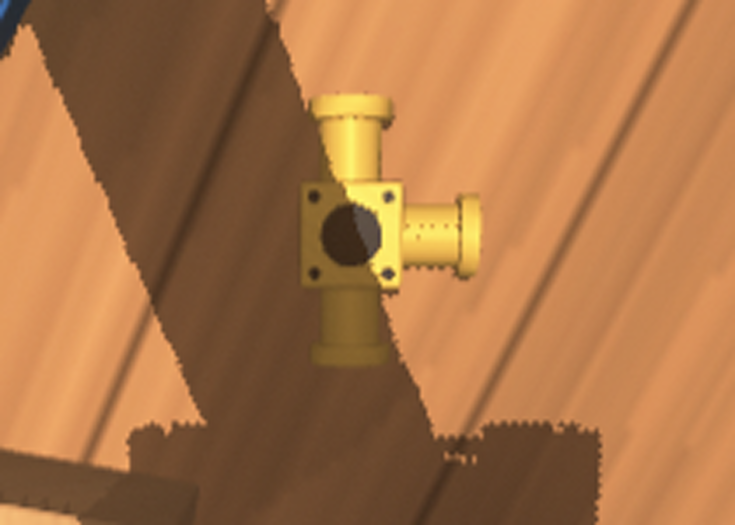

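The valve stands unmoved, block centre at crop (352,235). Going lower with the fingers only part open, so they stay inside the flange.

Request:
jog_arm(
  moves=[0.13, 0.014, 0.1, 0, 0, 0, 0.2, 0.257, 0.014, 0.25, 0, 0, 0, 0.2, 0.257, 0.014, 0.38, 0, 0, 0, 0.2, 0.257, 0.014, 0.46, 0, 0, 0, 0.2, 0.257, 0.014, 0.52, 0, 0, 0, 0.2, 0.257, 0.014, 0.58, 0, 0, 0, 0.2, 0.257, 0.014, 0.63, 0, 0, 0, 0.2, 0.257, 0.014, 0.66, 0, 0, 0, 0.2],
)

```text
time: 20.6
position: [0.5951, -0.3543, 0.028]
tool_rot: [-1.671, -2.66, 0.0]
ft_force: [0.2, 0.2, 0.3]
grip_width: 0.602
grip_force: 0.0
```

Request:
jog_arm(
  moves=[0, 0, 0, 0, 0, 0, 0, 0, 0, 0, 0, 0, 0, -0.6, 0, 0, 0, 0, 0, 0, -0.6, 0, 0, 0, 0, 0, 0, -0.6, 0, 0, 0, 0, 0, 0, -0.6, 0, 0, 0, 0, 0, 0, -0.6, 0, 0, 0, 0, 0, 0, -0.6, 0, 0, 0, 0, 0, 0, -0.6],
  newtons=25,
)

```text
time: 21.6
position: [0.5956, -0.3547, 0.0297]
tool_rot: [1.67, 2.659, 0.0]
ft_force: [-0.8, -0.9, 5.2]
grip_width: 0.383
grip_force: 25.0
```

Now holding at 33 mm with 25 N. Lifting and carrying towards the tee carrier.

```bash
python3 - <<'E'
from h import *
c=(.5955,-.3545,.029,115.8)
m=(.56,-.19,.2,108); rel(c,[m]); m2=(.49,.06,.2,96); rel(m,[m2]); rel(m2,[(.41,.24,.2,88)])
E
```

```text
[0.545, 0.132, -0.57] wz 0.13
[0.865, 0.036, 0.0] wz 0.2
[0.625, -0.202, 0.0] wz 0.133
```

Request:
jog_arm(
  moves=[0, 0, -0.05, 0, 0, 0, -0.6, 0, 0, -0.15, 0, 0, 0, -0.6, 0, 0, -0.3, 0, 0, 0, -0.6, 0, 0, -0.45, 0, 0, 0, -0.6, 0, 0, -0.57, 0, 0, 0, -0.6, 0, 0, -0.57, 0, 0, 0, -0.6, 0, 0, -0.57, 0, 0, 0, -0.6, 0, 0, -0.57, 0, 0, 0, -0.6],
)

```text
time: 22.6
position: [0.5942, -0.3534, 0.1974]
tool_rot: [-1.669, -2.657, 0.0]
ft_force: [0.6, -0.6, -2.1]
grip_width: 0.385
grip_force: 25.0
```

Request:
jog_arm(
  moves=[0.12, 0.03, 0, 0, 0, 0.03, -0.6, 0.28, 0.07, 0, 0, 0, 0.07, -0.6, 0.44, 0.1, 0, 0, 0, 0.1, -0.6, 0.545, 0.132, 0, 0, 0, 0.13, -0.6, 0.545, 0.132, 0, 0, 0, 0.13, -0.6, 0.545, 0.132, 0, 0, 0, 0.13, -0.6, 0.545, 0.132, 0, 0, 0, 0.13, -0.6, 0.545, 0.132, 0, 0, 0, 0.13, -0.6],
)

```text
time: 23.6
position: [0.5596, -0.1911, 0.1996]
tool_rot: [-1.851, -2.539, 0.001]
ft_force: [-0.7, 0.6, -2.4]
grip_width: 0.386
grip_force: 25.0
```

Request:
jog_arm(
  moves=[0.12, 0.01, 0, 0, 0, 0.03, -0.6, 0.28, 0.015, 0, 0, 0, 0.07, -0.6, 0.44, 0.02, 0, 0, 0, 0.12, -0.6, 0.6, 0.025, 0, 0, 0, 0.17, -0.6, 0.76, 0.03, 0, 0, 0, 0.2, -0.6, 0.865, 0.036, 0, 0, 0, 0.2, -0.6, 0.865, 0.036, 0, 0, 0, 0.2, -0.6, 0.865, 0.036, 0, 0, 0, 0.2, -0.6],
)

```text
time: 24.6
position: [0.4906, 0.059, 0.1999]
tool_rot: [2.105, 2.331, -0.001]
ft_force: [1.2, 0.0, -2.4]
grip_width: 0.388
grip_force: 25.0
```

Request:
jog_arm(
  moves=[0.12, -0.04, 0, 0, 0, 0.03, -0.6, 0.28, -0.09, 0, 0, 0, 0.07, -0.6, 0.44, -0.14, 0, 0, 0, 0.12, -0.6, 0.58, -0.19, 0, 0, 0, 0.133, -0.6, 0.625, -0.202, 0, 0, 0, 0.133, -0.6, 0.625, -0.202, 0, 0, 0, 0.133, -0.6, 0.625, -0.202, 0, 0, 0, 0.133, -0.6, 0.625, -0.202, 0, 0, 0, 0.133, -0.6],
)

```text
time: 25.6
position: [0.4115, 0.2391, 0.1999]
tool_rot: [2.264, 2.178, 0.0]
ft_force: [0.8, -0.8, -2.1]
grip_width: 0.387
grip_force: 25.0
```

```bash
python3 - <<'E'
from h import *
c=cur(); im,s=shot('w8.png'); print(campose(im,s)[1])
for b in blobs(im,*GREEN): 
    print('green',b.mean(0).round(),rect(ray(im,b,.006,s)),rect(ray(im,b,.016,s)))
    a=cv2.approxPolyDP(b.astype(np.int32),4,True)[:,0]; print(a.tolist()); print(ray(im,a,.006,s)[:,:2].round(3).tolist())
E
```

```text
cur [ 0.4115  0.2391  0.1999 87.7732] tilt [ 0.0002 -0.0002] t 25.6 w 0.387 gf 25.0 F [ 0.8 -0.8 -2.1]
[0.41398459 0.31545893 0.38228663]
green [257. 133.] [395.9 306.9  79.6 108.8   8.4] [396.4 307.1  77.5 105.9   8.4]
[[259, 87], [221, 95], [241, 182], [253, 181], [257, 172], [275, 171], [272, 153], [297, 147], [291, 111], [265, 114]]
[[0.395, 0.362], [0.35, 0.355], [0.366, 0.25], [0.381, 0.251], [0.387, 0.262], [0.41, 0.262], [0.407, 0.285], [0.438, 0.291], [0.432, 0.334], [0.401, 0.331]]
```

Tee carrier: (0.396,0.307), yaw 8.4°, measured 79.6×108.8 mm against 79×108. Placing the valve.

```bash
python3 - <<'E'
from h import *
c=(.4105,.2395,.2,88)
c=cur(); rel(c,[(.3817,.3049,.2,98.4),(.3817,.3049,.07,98.4),(.3817,.3049,.0362,98.4)])
E
```

```text
cur [ 0.4113  0.2394  0.1999 87.8082] tilt [ 0.0002 -0.    ] t 25.65 w 0.385 gf 25.0 F [ 0.4  0.6 -2. ]
[0.214, -0.107, -0.0] wz -0.177
[0.214, -0.107, 0.433] wz -0.177
[0.214, -0.107, 0.546] wz -0.177
```

Request:
jog_arm(
  moves=[0.1, -0.05, 0, 0, 0, -0.09, -0.6, 0.214, -0.107, 0, 0, 0, -0.177, -0.6, 0.214, -0.107, 0.1, 0, 0, -0.177, -0.6, 0.214, -0.107, 0.22, 0, 0, -0.177, -0.6, 0.214, -0.107, 0.33, 0, 0, -0.177, -0.6, 0.214, -0.107, 0.42, 0, 0, -0.177, -0.6, 0.214, -0.107, 0.45, 0, 0, -0.177, -0.6, 0.214, -0.107, 0.45, 0, 0, -0.177, -0.6],
)

```text
time: 26.65
position: [0.3805, 0.3064, 0.0649]
tool_rot: [-2.048, -2.382, 0.001]
ft_force: [1.1, -0.5, -1.5]
grip_width: 0.382
grip_force: 25.0
```

Request:
jog_arm(
  moves=[0, 0, 0.03, 0, 0, 0, -0.6, 0, 0, 0.06, 0, 0, 0, -0.6, 0, 0, 0.08, 0, 0, 0, -0.6, 0, 0, 0.094, 0, 0, 0, -0.6, 0, 0, 0.096, 0, 0, 0, -0.6, 0, 0, 0.096, 0, 0, 0, -0.6, 0, 0, 0.096, 0, 0, 0, -0.1, 0, 0, 0.096, 0, 0, 0, 0.1],
)

```text
time: 27.65
position: [0.3812, 0.3064, 0.0366]
tool_rot: [2.049, 2.381, 0.002]
ft_force: [0.4, -0.1, 0.1]
grip_width: 0.491
grip_force: 0.0
```

Request:
jog_arm(
  moves=[0, 0, 0, 0, 0, 0, 0.2, 0, 0, -0.02, 0, 0, 0, 0.2, 0, 0, -0.12, 0, 0, 0, 0.2, 0, 0, -0.3, 0, 0, 0, 1, 0, 0, -0.48, 0, 0, 0, 1, -0.1, 0, -0.55, 0, 0, 0, 1, -0.2, 0, -0.55, 0, 0, 0, 1, -0.257, 0, -0.55, 0, 0, 0, 1],
)

```text
time: 28.65
position: [0.3927, 0.2285, 0.2018]
tool_rot: [2.051, 2.38, 0.002]
ft_force: [0.0, 0.6, 0.6]
grip_width: 0.988
grip_force: 0.0
```

```bash
python3 - <<'E'
from h import *
c=cur(); im,s=shot('w9.png'); px=im['pixels']
rel(c,[(.60,.1,.26,150)])
for b in blobs(im,*GREEN,15): print('green',b.mean(0).round(),cv2.contourArea(b))
cv2.imwrite('pics/c9.png',cv2.resize(px[50:200,170:380,::-1],(735,525),interpolation=cv2.INTER_CUBIC))
E
```

```text
cur [ 0.3927  0.2285  0.2018 98.4868] tilt [0.001  0.0009] t 28.65 w 0.988 gf 0.0 F [0.  0.6 0.6]
[-0.525, 0.62, -0.194] wz -0.859
green [285. 125.] 4490.5
```

View pics/c9.png

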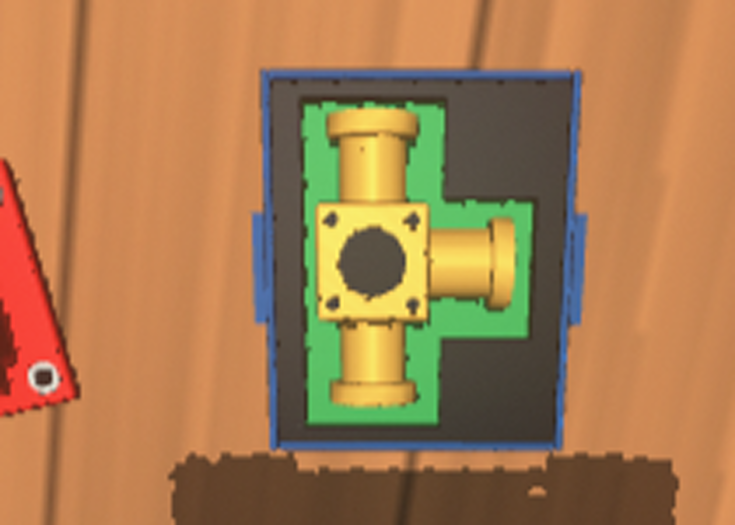

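The valve sits squarely in the tee cut-out with green all round it (crop centre 372,262). Next is the bracket.

```bash
python3 - <<'E'
from h import *
im,s=shotload('w1.png')
P=ray(im,[(182,22),(213,30),(198,87),(170,80)],.008,s)[:,:2]; print(P.round(3).tolist(),P.mean(0))
b=P.mean(0); a=167; t=b-.077*np.array([np.cos(np.radians(a)),np.sin(np.radians(a))])
c=cur(); rel(c,[(*t,.22,150)]); print(t)
E
```

```text
[[0.426, 0.08], [0.436, 0.127], [0.517, 0.098], [0.507, 0.054]] [0.47145796 0.08944071]
cur [ 0.393   0.2264  0.2014 98.3673] tilt [ 0.0004 -0.0006] t 28.7 w 0.989 gf 0.0 F [ 0.3 -2.2 -1. ]
[-0.583, 0.431, -0.062] wz -0.861
[0.54648445 0.07211948]
```

Request:
jog_arm(
  moves=[-0.12, 0.09, -0.02, 0, 0, -0.15, 1, -0.24, 0.18, -0.04, 0, 0, -0.3, 1, -0.36, 0.27, -0.06, 0, 0, -0.45, 1, -0.48, 0.36, -0.06, 0, 0, -0.6, 1, -0.583, 0.431, -0.06, 0, 0, -0.75, 1, -0.583, 0.431, -0.06, 0, 0, -0.861, 1, -0.583, 0.431, -0.06, 0, 0, -0.861, 1, -0.583, 0.431, -0.06, 0, 0, -0.861, 1],
)

```text
time: 29.7
position: [0.5458, 0.0772, 0.2187]
tool_rot: [-0.807, -3.035, -0.0]
ft_force: [0.6, 0.2, 1.2]
grip_width: 0.996
grip_force: 0.0
```

Request:
jog_arm(
  moves=[0, 0, 0, 0, 0, -0.15, 1, 0, 0, 0, 0, 0, -0.283, 1, 0, 0, 0, 0, 0, -0.283, 1, 0, 0, 0, 0, 0, -0.283, 1, 0, 0, 0, 0, 0, -0.283, 1, 0, 0, 0, 0, 0, -0.283, 1, 0, 0, 0, 0, 0, -0.283, 1, 0, 0, 0, 0, 0, -0.283, 1],
)

```text
time: 30.7
position: [0.5462, 0.076, 0.219]
tool_rot: [-0.35, -3.122, -0.0]
ft_force: [-0.2, -0.0, 0.3]
grip_width: 0.998
grip_force: 0.0
```

```bash
python3 - <<'E'
from h import *
c=cur(); im,s=shot('w10.png'); px=im['pixels']; print(campose(im,s)[1])
# bracket crop + impeller crop side by side
u=px[50:210,190:350,::-1]
Rm,t=campose(im,s); q=Rm.T@(np.array([.435,-.095,.05])-t); pu=(im['cx']+im['fx']*q[0]/-q[2], im['cy']-im['fy']*q[1]/-q[2]); print('imp px',pu)
x0=int(max(0,pu[0]-80)); y0=int(max(0,pu[1]-80)); v=px[y0:y0+160,x0:x0+160,::-1]; print(x0,y0,v.shape)
cv2.imwrite('pics/c10.png',np.hstack([cv2.resize(u,(400,400),interpolation=cv2.INTER_CUBIC),cv2.resize(v,(400,400),interpolation=cv2.INTER_CUBIC)]))
E
```

```text
cur [5.462000e-01 7.600000e-02 2.190000e-01 1.671991e+02] tilt [-0.  0.] t 30.7 w 0.998 gf 0.0 F [-0.2 -0.   0.3]
[0.47125356 0.09300839 0.40145602]
imp px (np.float64(108.56454986742438), np.float64(132.56015296739218))
28 52 (160, 160, 3)
```

View pics/c10.png

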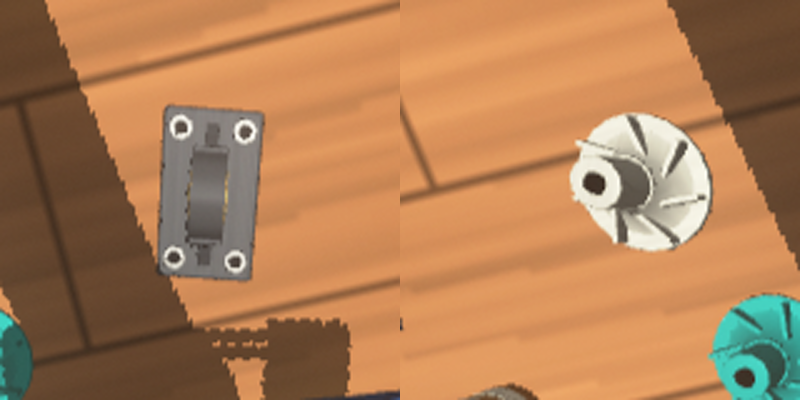

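Left: the dark grey bracket, screw holes at crop (181,127), (246,131), (236,262), (174,258). Right: the silver impeller, stub-top hole at crop (594,182), with the turquoise one separate at lower right.

```bash
python3 - <<'E'
from h import *
im,s=shotload('w10.png')
f=lambda p,z: ray(im,crop2px(p,190,50,2.5),z,s)[:,:2]
H=f([(181,127),(246,131),(236,262),(174,258)],.008); ang=lambda v: np.degrees(np.arctan2(v[1],v[0]))
print(H.mean(0),ang(H[3]-H[0]),ang(H[2]-H[1]),ang(H[1]-H[0])-90,ang(H[2]-H[3])-90)
P=f([(164,105),(264,111),(252,280),(157,273)],.008); print(P.mean(0),[np.linalg.norm(P[i]-P[i-1]).round(4) for i in range(4)],ang(P[3]-P[0]),ang(P[2]-P[1]))
print('imp',ray(im,crop2px([(196,182.5)],28,52,2.5),.05,s))
b=H.mean(0); yaw=(ang(H[3]-H[0])+ang(H[2]-H[1]))/2; c=cur(); a=yaw+180
rel(c,[(*b,.1,a),(*b,.024,a)])
E
```

```text
[0.47198889 0.08930201] -16.81893368304953 -16.814750762685172 -16.085105714030902 -16.42781531774635
[0.47139691 0.08943478] [np.float64(0.0822), np.float64(0.0495), np.float64(0.0831), np.float64(0.05)] -16.486659587565736 -16.13638030593412
imp [[ 0.42628697 -0.09449778  0.05      ]]
cur [5.462000e-01 7.610000e-02 2.191000e-01 1.672004e+02] tilt [0.0001 0.0001] t 30.75 w 0.999 gf 0.0 F [ 0.  -0.3  0.6]
[0.251, -0.012, 0.397] wz 0.067
[0.251, -0.012, 0.65] wz 0.067
```

Bracket centre (0.472,0.089), yaw -16.5°, plate measured 82.6×50 mm, which checks out.

Request:
jog_arm(
  moves=[0.13, -0.01, 0.1, 0, 0, 0.06, 0, 0.251, -0.012, 0.25, 0, 0, 0.063, 0, 0.251, -0.012, 0.38, 0, 0, 0.063, 0, 0.251, -0.012, 0.48, 0, 0, 0.063, 0, 0.251, -0.012, 0.57, 0, 0, 0.063, 0, 0.251, -0.012, 0.63, 0, 0, 0.063, 0, 0.251, -0.012, 0.65, 0, 0, 0.063, 0, 0.251, -0.012, 0.65, 0, 0, 0.063, 0],
)

```text
time: 31.75
position: [0.4721, 0.0892, 0.0242]
tool_rot: [0.453, 3.109, -0.0]
ft_force: [-0.3, -0.3, -0.0]
grip_width: 0.502
grip_force: 0.0
```

Request:
jog_arm(
  moves=[0, 0, 0, 0, 0, 0, -0.5, 0, 0, 0, 0, 0, 0, -0.9, 0, 0, 0, 0, 0, 0, -0.9, 0, 0, 0, 0, 0, 0, -0.9, 0, 0, 0, 0, 0, 0, -0.9, 0, 0, 0, 0, 0, 0, -0.9, 0, 0, 0, 0, 0, 0, -0.9, 0, 0, 0, 0, 0, 0, -0.9],
  newtons=30,
)

```text
time: 32.75
position: [0.4721, 0.089, 0.0243]
tool_rot: [0.453, 3.109, -0.0]
ft_force: [-0.9, -2.0, 4.4]
grip_width: 0.176
grip_force: 30.3
```

```bash
python3 - <<'E'
from h import *
c=cur()
m=(.51,-.06,.21,130); rel(c,[(c[0],c[1],.21,c[3])]); rel((c[0],c[1],.21,c[3]),[m]); rel(m,[(.43,-.235,.21,88),(.43,-.235,.21,96)])
E
```

```text
cur [4.721000e-01 8.900000e-02 2.430000e-02 1.634214e+02] tilt [ 0.0002 -0.0002] t 32.75 w 0.176 gf 30.26 F [-0.9 -2.   4.4]
[0.0, 0.0, -0.619] wz -0.0
[-0.263, -0.44, 0.0] wz 0.557
[-0.275, -0.579, 0.0] wz 0.7
[-0.275, -0.579, 0.0] wz 0.567
```

Request:
jog_arm(
  moves=[0, 0, -0.1, 0, 0, 0, -0.9, 0, 0, -0.25, 0, 0, 0, -0.9, 0, 0, -0.42, 0, 0, 0, -0.9, -0.04, -0.08, -0.56, 0, 0, 0.1, -0.9, -0.1, -0.2, -0.62, 0, 0, 0.23, -0.9, -0.18, -0.32, -0.62, 0, 0, 0.38, -0.9, -0.263, -0.44, -0.62, 0, 0, 0.53, -0.9, -0.263, -0.44, -0.62, 0, 0, 0.557, -0.9],
)

```text
time: 33.75
position: [0.5097, -0.0638, 0.2091]
tool_rot: [-1.339, -2.842, 0.003]
ft_force: [-1.0, 1.2, -2.5]
grip_width: 0.176
grip_force: 30.3
```

Request:
jog_arm(
  moves=[-0.09, -0.13, 0, 0, 0, 0.1, -0.9, -0.19, -0.28, 0, 0, 0, 0.22, -0.9, -0.29, -0.43, 0, 0, 0, 0.34, -0.9, -0.39, -0.58, 0, 0, 0, 0.46, -0.9, -0.49, -0.73, 0, 0, 0, 0.58, -0.9, -0.58, -0.87, 0, 0, 0, 0.7, -0.9, -0.599, -0.894, 0, 0, 0, 0.7, -0.9, -0.599, -0.894, 0, 0, 0, 0.7, -0.9],
)

```text
time: 34.75
position: [0.4203, -0.3688, 0.2091]
tool_rot: [-2.258, -2.182, -0.001]
ft_force: [0.0, 0.9, -2.5]
grip_width: 0.179
grip_force: 30.3
```

```bash
python3 - <<'E'
from h import *
c=cur(); im,s=shot('w11.png'); print(campose(im,s)[1])
for b in blobs(im,*GREEN): 
    print('green',b.mean(0).round(),rect(ray(im,b,.006,s)),rect(ray(im,b,.016,s)))
    a=cv2.approxPolyDP(b.astype(np.int32),4,True)[:,0]; print(a.tolist()); print(ray(im,a,.006,s)[:,:2].round(3).tolist())
E
```

```text
cur [ 0.4203 -0.3688  0.2091 88.0538] tilt [-0.0009  0.0016] t 34.75 w 0.179 gf 30.32 F [ 0.   0.9 -2.5]
[ 0.4225787  -0.29273834  0.39162021]
green [266. 137.] [ 408.5 -306.6  100.3   66.4   81.7] [ 408.9 -306.3   97.7   64.7   81.7]
[[244, 95], [238, 176], [287, 178], [297, 101]]
[[0.384, -0.253], [0.37, -0.352], [0.434, -0.356], [0.448, -0.262]]
```

Rectangle carrier: (0.4085,-0.3066), long axis at 81.7°, 100.3×66.4 mm.

```bash
python3 - <<'E'
from h import *
c=cur(); rel(c,[(.4085,-.3066,.06,81.7),(.4085,-.3066,.031,81.7)])
E
```

```text
cur [ 0.4209 -0.3678  0.2092 88.1625] tilt [-0.0006  0.0021] t 34.8 w 0.18 gf 30.32 F [ 0.1  0.7 -3.7]
[0.203, -0.048, 0.497] wz 0.108
[0.203, -0.048, 0.594] wz 0.108
```

Request:
jog_arm(
  moves=[0.1, -0.024, 0, 0, 0, 0.06, -0.9, 0.203, -0.048, 0.05, 0, 0, 0.108, -0.9, 0.203, -0.048, 0.17, 0, 0, 0.108, -0.9, 0.203, -0.048, 0.29, 0, 0, 0.108, -0.9, 0.203, -0.048, 0.4, 0, 0, 0.108, -0.9, 0.203, -0.048, 0.48, 0, 0, 0.108, -0.9, 0.203, -0.048, 0.5, 0, 0, 0.108, -0.9, 0.203, -0.048, 0.5, 0, 0, 0.108, -0.9],
)

```text
time: 35.8
position: [0.4086, -0.3074, 0.0603]
tool_rot: [-2.377, -2.054, -0.001]
ft_force: [0.4, -0.4, -3.1]
grip_width: 0.182
grip_force: 30.1
```

Request:
jog_arm(
  moves=[0, 0, 0.03, 0, 0, 0, -0.9, 0, 0, 0.06, 0, 0, 0, -0.9, 0, 0, 0.08, 0, 0, 0, -0.9, 0, 0, 0.093, 0, 0, 0, -0.9, 0, 0, 0.095, 0, 0, 0, -0.9, 0, 0, 0.095, 0, 0, 0, -0.9, 0, 0, 0.095, 0, 0, 0, -0.5, 0, 0, 0.095, 0, 0, 0, -0.2],
)

```text
time: 36.8
position: [0.4084, -0.3089, 0.0322]
tool_rot: [2.378, 2.05, 0.001]
ft_force: [-0.5, -0.1, -0.1]
grip_width: 0.291
grip_force: 0.0
```

Request:
jog_arm(
  moves=[0, 0, 0, 0, 0, 0, 0, 0, 0, 0, 0, 0, 0, 0, 0, 0, -0.1, 0, 0, 0, 0, 0, 0, -0.27, 0, 0, 0, 0, 0, 0, -0.45, 0, 0, 0, 0, 0, 0, -0.58, 0, 0, 0, 0, -0.1, 0, -0.58, 0, 0, 0, 0, -0.1, 0, -0.58, 0, 0, 0, 0],
)

```text
time: 37.8
position: [0.4025, -0.3404, 0.2062]
tool_rot: [2.382, 2.046, -0.001]
ft_force: [0.0, 0.6, -0.2]
grip_width: 0.5
grip_force: 0.0
```

```bash
python3 - <<'E'
from h import *
c=cur(); im,s=shot('w12.png')
m=(.49,-.15,.2,130); rel(c,[m]); rel(m,[(.502,-.09,.2,180),(.505,-.09,.2,185),(.426,-.0945,.026,180)])
im=load('scene0.png'); 
E
```

```text
cur [ 0.4025 -0.3404  0.2062 81.3233] tilt [ 0.0008 -0.0016] t 37.8 w 0.5 gf 0.0 F [ 0.   0.6 -0.2]
[0.672, 0.192, 0.021] wz -0.811
[0.127, 0.159, 0.0] wz -0.833
[0.121, 0.167, 0.0] wz -0.917
[0.279, -0.045, 0.58] wz -0.833
```

Bracket released. Moving the camera over the impeller.

```bash
python3 - <<'E'
from h import *
c=cur(); rel(c,[(.452,-.167,.2,110)])
E
```

```text
cur [ 0.4028 -0.3388  0.2056 81.4071] tilt [-0.0001 -0.    ] t 37.85 w 0.5 gf 0.0 F [ 0.1 -0.1  0.6]
[0.591, 0.076, 0.019] wz -0.477
```

Request:
jog_arm(
  moves=[0.15, 0.02, 0, 0, 0, -0.12, 0, 0.3, 0.04, 0, 0, 0, -0.25, 0, 0.45, 0.06, 0.01, 0, 0, -0.37, 0, 0.591, 0.076, 0.019, 0, 0, -0.477, 0, 0.591, 0.076, 0.019, 0, 0, -0.477, 0, 0.591, 0.076, 0.019, 0, 0, -0.477, 0, 0.591, 0.076, 0.019, 0, 0, -0.477, 0, 0.591, 0.076, 0.019, 0, 0, -0.477, 0],
)

```text
time: 38.85
position: [0.4517, -0.1672, 0.1999]
tool_rot: [1.801, 2.574, 0.0]
ft_force: [-1.3, -0.6, -0.5]
grip_width: 0.499
grip_force: 0.0
```

```bash
python3 - <<'E'
from h import *
c=cur(); im,s=shot('w13.png'); print(campose(im,s)[1])
for b in blobs(im,(0,0,110),(179,70,255),200):
    if abs(b.mean(0)-[277,127]).max()<60:
        P=ray(im,b,.004,s); (x,y),r=cv2.minEnclosingCircle(P[:,:2].astype(np.float32)); print('plate',b.mean(0),x,y,r)
# stub hole: dark blob inside
g=cv2.cvtColor(im['pixels'],cv2.COLOR_RGB2GRAY)
m=(g<70).astype(np.uint8); n,l,st,ce=cv2.connectedComponentsWithStats(m)
for i in range(1,n):
    if 15<st[i,4]<150 and np.abs(ce[i]-[277,127]).max()<30: print('hole',ce[i],st[i],ray(im,ce[i],.05,s))
E
```

```text
cur [  0.4517  -0.1672   0.1999 110.0232] tilt [0.0001 0.0001] t 38.85 w 0.499 gf 0.0 F [-1.3 -0.6 -0.5]
[ 0.42511544 -0.09536222  0.38228198]
plate [277.06962025 126.66455696] 0.4260396361351013 -0.09543030709028244 0.034054189920425415
```

Impeller centre (0.426,-0.0954), radius 34.05 mm, which matches. Grasping.

```bash
python3 - <<'E'
from h import *
c=cur(); g=(.426,-.0954,.025,110); rel(c,[g]); rel(g,[(.426,-.0954,.16,110),(.50,.0,.16,110)]); rel((.5,0,.16,110),[(.643,.105,.07,110)])
E
```

```text
cur [  0.4518  -0.167    0.1999 110.0464] tilt [0.0001 0.0001] t 38.9 w 0.498 gf 0.0 F [0.2 0.1 1. ]
[0.254, 0.001, 0.583] wz 0.001
[0.0, 0.0, -0.45] wz 0.0
[0.214, 0.341, -0.45] wz 0.0
[0.166, 0.568, 0.3] wz 0.0
```

Request:
jog_arm(
  moves=[0.13, 0, 0.1, 0, 0, 0, 0.1, 0.255, -0.002, 0.2, 0, 0, 0, 0.1, 0.255, -0.002, 0.32, 0, 0, 0, 0.1, 0.255, -0.002, 0.43, 0, 0, 0, 0.1, 0.255, -0.002, 0.52, 0, 0, 0, 0.1, 0.255, -0.002, 0.57, 0, 0, 0, 0.1, 0.255, -0.002, 0.583, 0, 0, 0, 0.1, 0.255, -0.002, 0.583, 0, 0, 0, 0],
)

```text
time: 39.9
position: [0.4257, -0.0948, 0.0255]
tool_rot: [1.798, 2.575, 0.001]
ft_force: [0.2, 0.4, 0.4]
grip_width: 0.52
grip_force: 0.0
```

Request:
jog_arm(
  moves=[0, 0, 0, 0, 0, 0, -0.5, 0, 0, 0, 0, 0, 0, -0.8, 0, 0, 0, 0, 0, 0, -0.8, 0, 0, 0, 0, 0, 0, -0.8, 0, 0, 0, 0, 0, 0, -0.8, 0, 0, 0, 0, 0, 0, -0.8, 0, 0, 0, 0, 0, 0, -0.8, 0, 0, 0, 0, 0, 0, -0.8],
  newtons=25,
)

```text
time: 40.9
position: [0.4256, -0.0945, 0.0253]
tool_rot: [1.798, 2.575, 0.001]
ft_force: [-0.6, 0.9, 5.9]
grip_width: 0.256
grip_force: 25.0
```

Request:
jog_arm(
  moves=[0, 0, -0.1, 0, 0, 0, -0.8, 0, 0, -0.24, 0, 0, 0, -0.8, 0, 0, -0.4, 0, 0, 0, -0.8, 0.07, 0.1, -0.45, 0, 0, 0, -0.8, 0.14, 0.22, -0.45, 0, 0, 0, -0.8, 0.214, 0.341, -0.45, 0, 0, 0, -0.8, 0.214, 0.341, -0.45, 0, 0, 0, -0.8, 0.214, 0.341, -0.45, 0, 0, 0, -0.8],
)

```text
time: 41.9
position: [0.4979, 0.0002, 0.1589]
tool_rot: [-1.798, -2.575, 0.004]
ft_force: [-0.6, 0.8, -1.1]
grip_width: 0.254
grip_force: 25.0
```

Request:
jog_arm(
  moves=[0.04, 0.14, 0, 0, 0, 0, -0.8, 0.08, 0.28, 0, 0, 0, 0, -0.8, 0.12, 0.43, 0, 0, 0, 0, -0.8, 0.166, 0.568, 0.02, 0, 0, 0, -0.8, 0.166, 0.568, 0.12, 0, 0, 0, -0.8, 0.166, 0.568, 0.24, 0, 0, 0, -0.8, 0.166, 0.568, 0.3, 0, 0, 0, -0.8, 0.166, 0.568, 0.3, 0, 0, 0, -0.8],
)

```text
time: 42.9
position: [0.6405, 0.1053, 0.0688]
tool_rot: [-1.799, -2.573, 0.004]
ft_force: [-0.2, -1.1, -1.5]
grip_width: 0.259
grip_force: 25.0
```

```bash
python3 - <<'E'
from h import *
c=cur(); rel(c,[(.643,.105,.0318,c[3])])
E
```

```text
cur [6.405000e-01 1.053000e-01 6.880000e-02 1.100845e+02] tilt [-0.0028 -0.0009] t 42.9 w 0.259 gf 25.0 F [-0.2 -1.1 -1.5]
[-0.004, 0.007, 0.123] wz -0.0
```

Request:
jog_arm(
  moves=[0, 0.005, 0.04, 0, 0, 0, -0.8, 0, 0.005, 0.07, 0, 0, 0, -0.8, 0, 0.005, 0.1, 0, 0, 0, -0.8, 0, 0.005, 0.122, 0, 0, 0, -0.8, 0, 0.005, 0.126, 0, 0, 0, -0.8, 0, 0.005, 0.126, 0, 0, 0, -0.8, 0, 0.005, 0.126, 0, 0, 0, -0.4, 0, 0.005, 0.126, 0, 0, 0, -0.1],
)

```text
time: 43.9
position: [0.6438, 0.107, 0.0328]
tool_rot: [1.798, 2.575, 0.002]
ft_force: [0.3, -0.6, 0.1]
grip_width: 0.345
grip_force: 0.0
```

Request:
jog_arm(
  moves=[0, 0, 0, 0, 0, 0, 0.1, 0, 0, 0, 0, 0, 0, 0.1, 0, 0, -0.1, 0, 0, 0, 0.1, 0, 0, -0.27, 0, 0, 0, 0.1, 0, 0, -0.45, 0, 0, 0, 0.1, -0.1, 0, -0.6, 0, 0, 0, 0.1, -0.25, 0, -0.75, 0, 0, 0, 0.1, -0.25, 0, -0.75, 0, 0, 0, 0.1],
)

```text
time: 44.9
position: [0.6718, 0.0303, 0.2623]
tool_rot: [1.803, 2.562, 0.005]
ft_force: [0.3, 0.3, 0.0]
grip_width: 0.553
grip_force: 0.0
```

```bash
python3 - <<'E'
from h import *
c=cur(); im,s=shot('w14.png'); a=im['pixels'][60:200,200:340,::-1]
im2,_=shotload('w12.png'); im3=save('side','s3.png')
px3=im3['pixels'][160:310,190:470,::-1]
b=im2['pixels'][40:180,180:320,::-1]
top=np.hstack([cv2.resize(a,(280,280)),cv2.resize(b,(280,280))])
cv2.imwrite('pics/c14.png',np.vstack([top,cv2.resize(px3,(560,300))]))
E
```

```text
cur [6.718000e-01 3.030000e-02 2.623000e-01 1.097194e+02] tilt [ 0.0087 -0.0024] t 44.9 w 0.553 gf 0.0 F [0.3 0.3 0. ]
```

View pics/c14.png

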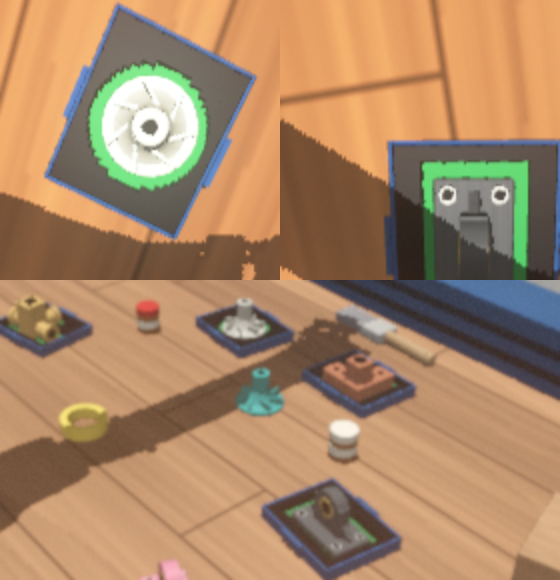

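All four parts sit flat inside their cut-outs with green margins showing: impeller at (150,125), bracket at (475,220) and, in the side crop, the manifold and valve. Both jars are standing. Handing in.

```bash
python3 -c "
from bench import ctrl
print(ctrl.close_job())"
```

```text
the job is handed in; nothing more can be done
None
```

I put all four parts back, each flat in the carrier of its outline and turned to fit, with both jars left standing, and handed the job in at about 45 s of the 102 s allowed; the judging result was not shown to me.

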